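Drift a stuck floating piston out of a damper tube

ROBOT

A 6-joint arm with a two-finger parallel gripper is mounted at the origin on a cart in front of the work surface, level with it; the furniture and walls round the work are solid. World frame = base frame: x ahead of the robot, y to its left, z up, the work surface at z = 0. Lengths are in m, angles in rad, forces in N, time in s.
With the tool pointing down it reaches from about 0.325 to 0.775 m from the base axis. Payload 5.5 kg.
Tool frame: the origin (TCP) lies at the very end of the fingers, on their centre line; the grasp point (between the pads) lies tcp_to_grasp behind it (tcp_to_grasp is the distance from the TCP to the grasp point, in m); z points along the fingers, y is the line along which they close (so a half turn about z gives the same grasp; the last joint's range is limited). The gripper opens to 88 mm and grips with 3 to 60 N. Pads are 20 mm wide; open, the fingers measure 115 mm over their backs; the gripper's body (75 mm by 178 mm) begins 61 mm behind the grasp point.
Start: joints at [-1.304, 0.091, 1.231, -0, 1.82, -0.057], TCP at [0.191, -0.569, 0.223] pointing down, gripper open.
Joint ranges: [-2.87, 2.87], [-0.86, 2.18], [0.17, 2.46], [-1.51, 4.65], [0.06, 2.69], [-2.65, 2.65]. Speed limits (rad/s): [2.57, 2.57, 3.01, 3.14, 3.14, 3.14].

INTERFACE

Orientations are given as [roll, pitch, yaw] about the fixed x, y, z axes, in that order (R = Rz(yaw) Ry(pitch) Rx(roll)).
In Python, from cell import state, read_camera, sign_off, tcp_to_grasp gives the robot as it stands. The module is installed in compiled form; this text tells all that it offers.
- The arm moves only by the shell command python3 -m crank 'ROWS'. ROWS is JSON, a list of rows, each an object of numbers: "x", "y", "z": the shift along the tool's x, y, z in mm; "spin": the turn about the tool's z in rad; "hand": the gripper command: -1 is fully open, 1 is shut, values between are in proportion. In form: [{"x": .., "y": .., "z": .., "spin": .., "hand": ..}, ...]. A call has 1 to 5 rows; each row is the pose to reach, as a shift and turn from the pose commanded when the call began, along the tool's axes at that moment; what a row does not reach only later rows make up. A row lasts 1/8 s, in which the tool goes at most 62.5 mm and 10.7 degrees, less where a joint would pass 70% of its speed; a pose out of reach is approached as far as the arm can. A call with a gripper value outside its range is refused whole. The fingers move at their own pace and stop on an object; the grip force is fixed at half the most. Time passes only in rows, so rows that repeat a pose let the fingers close. It gives the time, the measured TCP pose, the force, the opening and the grip force at its end, in the units of the state.
- state(): the state, without advancing time (a new reading comes with each control period).
- read_camera(name): name is "side" or "top"; returns a dict with "color" (420x560x3 uint8, blue, green, red), "range_z" (420x560 float32, m along the optical axis (not along the pixel's ray), 0 where there is no reading), "fov_y" (degrees; the focal length in pixels is half the picture's height over the tangent of half this angle, whatever the lens; pixels are square), "cx", "cy" (the principal point, pixels), "rvec" (rotation vector, rad) and "tvec" (3), from world to camera coordinates, as OpenCV has them. Camera axes: x right, y down, z forward; pixel columns grow to the right and rows downward; lengths in m; the calibration is good to about 2 mm. A picture is of the moment at which its call begins.
- sign_off(): hands the job in; it is judged then, once.
The state is a dict: "t": time; "qpos": joint angles; "dq": joint speeds; "joint_torque": joint torques, N m; "tool_pos": TCP position; "ee_rot": TCP orientation; "force": force on the tool from outside, world axes, zero at the start; "torque": the same for the moment, N m; "grip_width": finger opening in m; "grip_force": force on a finger pad.
Only numpy, scipy, OpenCV 4.12 (cv2) and the standard library are available. Lean on these libraries where they do the work, as an engineer would, in place of code of your own. Each camera call takes 0.05 s, during which the arm holds its last target. There are 200 camera calls.

TASK

The floating piston is stuck inside the damper tube held upright in the sprung fixture. Take the steel drift from its wooden block, feel its tip into the off-centre port in the tube's end cap and push the piston down and out of the open lower end into the tray, never pressing harder than about 20 N. Then draw the drift out, stand it back in its block and let go, leaving the things around undisturbed.

Things in the scene. Friction and masses are not known exactly. Their poses are not given: they have to be found in the camera images.
- fixture: Fixed fixture: grey square tray 116 x 116 mm, rim 18 mm high, floor 4 mm thick; two 12 mm steel columns 44 mm either side along y, 109 mm high; between them an upright aluminium damper tube, 50 mm outside, 40 mm bore (45 mm in its lowest 12 mm), on a sprung carriage. Origin: centre of the tray's underside on the bench, on the tube's axis; z up.
- cap_centre (a point): Centre of the flat top of the tube's square steel end cap (56 x 56 mm, 10 mm thick), on the tube's axis, 135 mm above the bench, as it stands unpressed. The cap is solid here; it sinks under the tool: from about 1.5 N, 1 N more per mm, 12 mm at most, and springs back up.
- port_circle (a point): The cap's only port is a straight round hole 15 mm across, chamfered 1.5 mm, its centre 10 mm from this point (the cap's centre, 135 mm above the bench) in a direction that differs each time and is not measured: neither this point's nor the fixture's yaw tells it. It must be felt or seen. The tube does not turn in use.
- tube_outlet (a point): Centre of the tube's open lower end, 65 mm above the bench unpressed, 70 mm below the cap's top. It sinks with the cap, up to 12 mm.
- piston: Stuck floating piston: aluminium disc 36 mm across, 28 mm high, black ring round its side; origin at the centre of its underside. Starts hidden in the tube, its top 4 to 16 mm under the cap's underside. A tight seal holds it: a steady 4 to 13 N moves it, also off centre; pushed until the tip reaches the tube's lower end, it drops into the tray.
- piston_mid (a point): The middle of the piston (14 mm above its underside origin, on its axis).
- drift: Steel drift (push rod), 0.15 kg: round shank 10 mm in diameter and 83 mm long, then a round handle 22 mm in diameter and 42 mm long, 125 mm in all. Origin at the centre of the shank's flat tip (the lower end as it stands), z along the rod to the handle. It starts standing loosely upright in the block, tip on the hole's floor.
- drift_handle (a point): The middle of the drift's handle, 105 mm from the tip.
- block: Fixed wooden block 60 x 60 x 45 mm with one vertical hole in the centre of its top, 14 mm across, 40 mm deep (its floor is 5 mm above the bench), mouth chamfered 2 mm. Origin: centre of its underside on the bench, z up.
- brass_bush: Bystander: brass bush 37 mm in diameter, 18 mm high, origin under its centre.
- shim_stack: Bystander: stack of shims 36 mm in diameter, 10 mm high, origin under its centre.
- old_piston: Bystander: white damper piston with a black band, 44 mm in diameter, 14 mm high, origin under its centre.
There are look-alikes about, which are no part of the job. There is more than one size of the drift; the one meant has the size given above.

How it is judged:
On the way, in this order (a step that is already met when the one before it is completed fails the run):
1. the drift's tip has gone through the port into the tube (z of drift in the frame of fixture between 0.05 and 0.113 m and horizontal distance between drift and fixture below 0.018 m and z of piston_mid in the frame of fixture above 0.065 m), for 0.1 s.
2. the piston has dropped out of the tube's lower end with the drift still in the tube (z of piston_mid in the frame of fixture below 0.035 m and horizontal distance between drift and fixture below 0.018 m and z of drift in the frame of fixture below 0.113 m), for 0.1 s.
At the end, for the whole second after the job is handed in: The piston lies at rest in the fixture's tray (middle within 55 mm of the tray's centre along each side, under 35 mm above the bench); the drift stands released and at rest in the block's hole, tip within 8 mm of its axis and 12 mm of the bench, leaning under 0.2 rad (z of piston_mid in the frame of fixture below 0.035 m and x of piston_mid in the frame of fixture between -0.055 and 0.055 m and y of piston_mid in the frame of fixture between -0.055 and 0.055 m and linear speed of each of piston, drift below 0.02 m/s and horizontal distance between drift and block below 0.008 m and z of drift in the frame of block below 0.012 m and angle between drift's own z axis and vertical below 0.2 rad); the robot touches nothing.
It fails at once if the drift or the robot pressed on the fixture with more than 25 N (contact force between any of drift, the arm, the fingers and fixture above 25 N).
It fails at once if the drift pressed on the piston with more than 25 N (contact force between drift and piston above 25 N).
It fails at once if the fingers handled the piston (contact force between the fingers and piston above 0.5 N).
It fails at once if a bystander was moved by more than 20 mm (distance of any of brass_bush, shim_stack, old_piston from where it was at the start of the episode above 0.02 m).
It also fails if it takes over 64 s, if anything falls off the work surface, if the arm or the gripper's body presses on something with over 40 N, if the wrist force passes 120 N, or if a joint passes its speed limit or range.

## Working session

There is one attempt and no reset: what is moved stays moved. The work goes in short steps, Python scripts to look and compute and a shell command to move; the robot and the scene stay as the last step left them, time stands still between calls to the robot, and variables do not carry over. Pictures are saved under pics/ and viewed, at most 10 in all, crops included, and the job is handed in when it is done.

```bash
mkdir -p pics
cat > h.py <<'E'
import numpy as np, cv2
from cell import state, read_camera, sign_off, tcp_to_grasp
def cam(n):
    c=read_camera(n); c['R']=cv2.Rodrigues(np.array(c['rvec'],float))[0]; c['t']=np.array(c['tvec'],float).ravel()
    c['f']=210/np.tan(np.radians(c['fov_y'])/2); return c
def plane(c,u,v,z):
    d=c['R'].T@np.array([(u-c['cx'])/c['f'],(v-c['cy'])/c['f'],1]); o=-c['R'].T@c['t']
    return o+d*(z-o[2])/d[2]
def cloud(c):
    h,w=c['range_z'].shape; v,u=np.mgrid[:h,:w]; Z=c['range_z']
    P=np.stack([(u-c['cx'])/c['f']*Z,(v-c['cy'])/c['f']*Z,Z],-1)
    return (P-c['t'])@c['R']
E
python3 - <<'E'
from h import *
print(tcp_to_grasp, state())
for n in('top','side'):
    c=cam(n); cv2.imwrite(f'pics/{n}0.png',c['color']); np.savez(f'{n}0.npz',P=cloud(c),col=c['color'])
    print(n,c['f'],c['cx'],c['cy'],-c['R'].T@c['t'],c['R'])
E
```

```text
0.0187 {'t': 0.0, 'qpos': array([-1.30372680e+00,  9.18685127e-02,  1.23184374e+00, -2.76926927e-05,
        1.81980016e+00, -5.66695217e-02]), 'dq': array([ 0.00239855,  0.0003618 ,  0.00107231, -0.00083857,  0.00150769,
        0.00117414]), 'joint_torque': array([-7.06532064e-04, -4.46442032e+01, -4.06459701e+01,  6.98658801e-02,
        2.90888589e-02, -1.32055766e-04]), 'tool_pos': array([ 0.1907991 , -0.56855225,  0.2215249 ]), 'ee_rot': array([-3.13967445e+00, -8.19251726e-05,  3.23732169e-01]), 'force': array([-0.65478566,  0.50538321,  0.01347632]), 'torque': array([-0.03208308, -0.01226696, -0.0069456 ]), 'grip_force': 0.0, 'grip_width': 0.08752312257328253}
top 517.6424458490405 276.7868829701668 204.86050458494037 [0.42700491 0.20722039 0.93206519] [[-0.01140858 -0.99992026  0.00541445]
 [-0.99176929  0.01062466 -0.12759619]
 [ 0.12752849 -0.00682557 -0.99181142]]
side 459.69947966956494 280.52906824102354 216.50942221490587 [0.40544442 0.8573027  0.62197744] [[-0.98682409 -0.16031465 -0.02184999]
 [-0.08392623  0.62264728 -0.77798892]
 [ 0.13832786 -0.76590442 -0.62789794]]
```

View pics/top0.png

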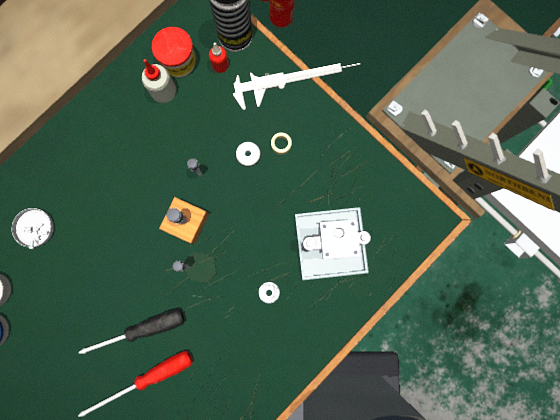

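View pics/side0.png

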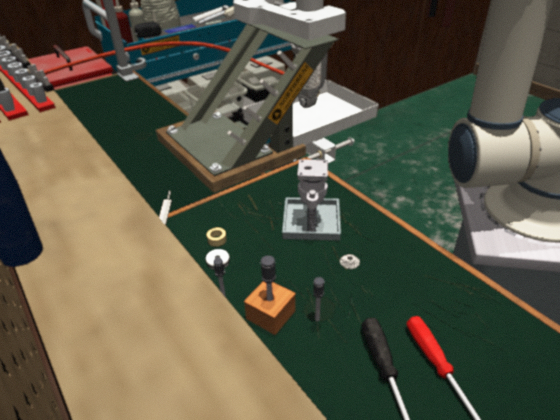

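The top view shows the block at about (184,221), with the drift handle at (177,215). Look-alike rods stand at (194,166) and (180,266), and the fixture cap is near (340,239). The side view shows the drift at (268,265) in the block and the fixture at (312,190). Next I'll measure from the depth and enlarge the cap.

Run:
```python
from h import *
t=np.load('top0.npz'); s=np.load('side0.npz')
a=cv2.resize(t['col'][200:285,290:375],None,fx=4.7,fy=4.7,interpolation=cv2.INTER_CUBIC)
b=cv2.resize(s['col'][150:235,275:345],None,fx=4.7,fy=4.7,interpolation=cv2.INTER_CUBIC)
cv2.imwrite('pics/crop1.png',np.hstack([a,b]))
def rep(name,P,u0,u1,v0,v1,z0,z1):
    Q=P[v0:v1,u0:u1].reshape(-1,3); Q=Q[np.isfinite(Q).all(1)&(Q[:,2]>z0)&(Q[:,2]<z1)]
    if len(Q)<5: print(name,len(Q)); return
    r=cv2.minAreaRect(Q[:,:2].astype(np.float32)*1000)
    print(name,len(Q),'mean',Q.mean(0).round(4),'med z',np.median(Q[:,2]).round(4),'rect',np.round(r[0],1),np.round(r[1],1),round(r[2],1))
T=t['P'];S=s['P']
rep('captop',T,290,375,200,285,.128,.142)
rep('coltop',T,290,375,200,285,.100,.118)
rep('tray rim',T,290,375,200,290,.012,.022)
rep('block top',T,155,215,190,250,.038,.050)
rep('drift top',T,155,215,190,250,.115,.140)
rep('rodA',T,183,205,150,180,.05,.16)
rep('rodB',T,165,192,255,280,.05,.16)
rep('cap side',S,275,345,150,235,.128,.142)
rep('drift side',S,255,283,250,285,.118,.140)
rep('block side',S,240,300,270,340,.040,.050)
for n,(u0,u1,v0,v1) in dict(bush=(270,293,130,155),shim=(255,283,280,306),old=(234,263,140,168)).items(): rep(n,T,u0,u1,v0,v1,.006,.03)
for n,(u0,u1,v0,v1) in dict(drift=(165,190,200,228),A=(183,205,150,180),B=(165,192,255,280)).items():print(n,np.nanmax(T[v0:v1,u0:u1,2]))
```

```text
captop 1251 mean [0.4759 0.1063 0.1337] med z 0.1337 rect [476.6 106.1] [56.1 56.6] 4.2
coltop 102 mean [0.4771 0.1071 0.1078] med z 0.1075 rect [481.6 106.6] [21.7 99.6] 5.6
tray rim 596 mean [0.4771 0.1089 0.0167] med z 0.0168 rect [476.7 106.3] [116.3 116.5] 5.5
block top 997 mean [0.5162 0.3615 0.044 ] med z 0.0441 rect [518.1 364.7] [60.9 60. ] 64.9
drift top 166 mean [0.5173 0.3637 0.128 ] med z 0.1284 rect [517.7 364.1] [20.8 21.4] 67.6
rodA 118 mean [0.605  0.3403 0.0887] med z 0.0931 rect [606.4 341.2] [15.8 15.5] 84.4
rodB 113 mean [0.4384 0.3617 0.0897] med z 0.0934 rect [438.5 363.2] [15.8 14.9] 89.8
cap side 539 mean [0.4748 0.1097 0.1345] med z 0.135 rect [475.5 105.4] [55.9 59.8] 4.8
drift side 177 mean [0.5161 0.3675 0.1275] med z 0.1293 rect [516.7 364.7] [20.3 21. ] 10.8
block side 997 mean [0.5159 0.369  0.0448] med z 0.045 rect [517.4 364. ] [62.2 61.9] 64.0
bush 205 mean [0.6592 0.1929 0.0156] med z 0.0163 rect [659.4 192.8] [35.5 35.7] 44.1
shim 97 mean [0.3909 0.2165 0.0081] med z 0.008 rect [391.2 217.2] [22.9 24.5] 89.3
old 425 mean [0.6402 0.2533 0.0131] med z 0.0132 rect [640.6 253.2] [42.7 42.4] 2.8
drift 0.9320651914248688
A 0.09726518766453505
B 0.9320651914248688
```

View pics/crop1.png

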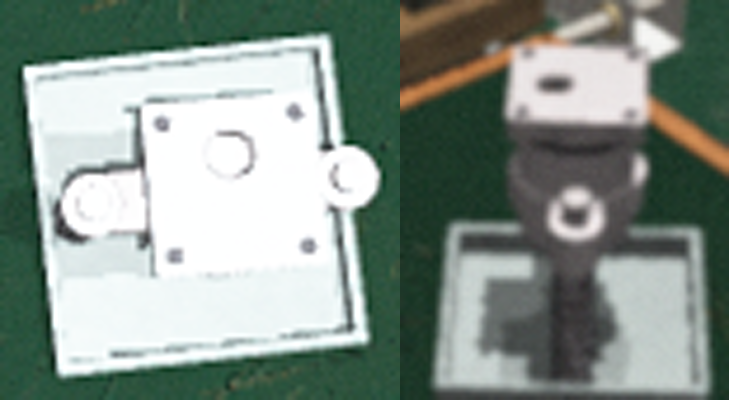

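The port is visible. In the top crop it is at (230,155), and in the side crop it is a dark ellipse at (555,83). I'll compute its position from both views.

Run:
```python
from h import *
t=np.load('top0.npz'); s=np.load('side0.npz')
c=cam('top'); d=cam('side')
def p(u,v): return (u+.5)/4.7-.5,(v+.5)/4.7-.5
u,v=p(230,155); print('top',plane(c,290+u,200+v,.135))
cc=[p(*q) for q in((162,124),(294,112),(308,246),(176,256))]; print('screws mean top',np.mean([plane(c,290+a,200+b,.135) for a,b in cc],0))
u,v=p(155,83); print('side',plane(d,275+u,150+v,.135))
cc=[p(*q) for q in((128,53),(231,53),(234,116),(119,112))]; print('screws mean side',np.mean([plane(d,275+a,150+b,.135) for a,b in cc],0))
# dark blob in side
g=cv2.cvtColor(s['col'],cv2.COLOR_BGR2GRAY)[162:174,301:316].astype(float); w=np.clip(150-g,0,None)
yy,xx=np.mgrid[162:174,301:316]; print('blob',plane(d,(w*xx).sum()/w.sum(),(w*yy).sum()/w.sum(),.135))
T=t['P'][222:246,328:352]; m=(T[...,2]<.128); vv,uu=np.nonzero(m); print(m.sum(),uu.mean()+328,vv.mean()+222,np.median(T[m][:,2])); print('deep',plane(c,uu.mean()+328,vv.mean()+222,.135))
print(state()['tool_pos'])
```

```text
top [0.48534635 0.10694922 0.135     ]
screws mean top [0.47572485 0.10556381 0.135     ]
side [0.48505811 0.10607526 0.135     ]
screws mean side [0.47569043 0.10479025 0.135     ]
blob [0.4851115  0.10691921 0.135     ]
67 338.02985074626866 232.02985074626866 0.12019656779740244
deep [0.48621282 0.10771798 0.135     ]
[ 0.19085777 -0.56866839  0.22195409]
```

```bash
cat >> h.py <<'E'
def go(x,y,z):
    s=state(); R=cv2.Rodrigues(np.zeros(3))[0]
    from scipy.spatial.transform import Rotation as Ro
    R=Ro.from_euler('xyz',s['ee_rot']).as_matrix()
    print('t',round(s['t'],2),'pos',s['tool_pos'].round(4),'rot',s['ee_rot'].round(3),'F',s['force'].round(2),'w',round(s['grip_width'],4),'shift mm',(R.T@(np.array([x,y,z])-s['tool_pos'])*1000).round(1))
E
python3 - <<'E'
from h import *
go(.5175,.3645,.2)
P=np.vstack([np.load(f'{n}0.npz')['P'].reshape(-1,3) for n in('top','side')])
o=[np.load(f'{n}0.npz')['P'] for n in('top','side')]
for y in np.arange(-.6,.3,.1):
    Q=P[(P[:,1]>y)&(P[:,1]<y+.1)&(P[:,2]>.12)&(P[:,2]<.8)&(P[:,0]>.1)]
    print(round(y,1),len(Q),Q[:,0].min().round(3) if len(Q) else '',np.percentile(Q[:,0],5).round(3) if len(Q) else '')
E
```

```text
t 0.2 pos [ 0.1909 -0.5687  0.222 ] rot [-3.14  -0.     0.324] F [ 0.09 -0.84  0.64] w 0.0874 shift mm [ 606.6 -780.7   22.9]
-0.6 340 0.162 0.165
-0.5 209 0.492 0.493
-0.4 3206 0.446 0.498
-0.3 2701 0.447 0.465
-0.2 6016 0.498 0.516
-0.1 686 0.209 0.212
-0.0 11181 0.1 0.115
0.1 3106 0.106 0.133
0.2 2633 0.809 0.841
```

```bash
python3 -m crank '[{"x":38,"y":-49,"hand":-1},{"x":76,"y":-98,"hand":-1},{"x":114,"y":-147,"hand":-1},{"x":152,"y":-196,"hand":-1},{"x":190,"y":-245,"hand":-1}]'; python3 -c "
from h import *
go(.5175,.3645,.2)"
```

```text
t 0.2 pos [ 0.1909 -0.5687  0.222 ] rot [-3.14  -0.     0.324] F [ 0.09 -0.84  0.64] w 0.0874 shift mm [ 606.6 -780.7   22.9]$[0]: bad value
```

```bash
python3 -m crank '[{"x":38,"y":-49,"z":0,"spin":0,"hand":-1},{"x":76,"y":-98,"z":0,"spin":0,"hand":-1},{"x":114,"y":-147,"z":0,"spin":0,"hand":-1},{"x":152,"y":-196,"z":0,"spin":0,"hand":-1},{"x":190,"y":-245,"z":0,"spin":0,"hand":-1}]'; python3 -c "
from h import *
go(.5175,.3645,.2)"
```

```text
t: 0.82
tool_pos: [0.2933, -0.2742, 0.2225]
ee_rot: [3.141, -0.0, 0.323]
force: [0.5, 0.8, -0.7]
grip_width: 0.0878
grip_force: 0.0
t 0.82 pos [ 0.2933 -0.2742  0.2225] rot [ 3.141 -0.     0.323] F [ 0.48  0.81 -0.7 ] w 0.0878 shift mm [ 415.5 -534.4   22.5]
```

```bash
python3 -m crank '[{"x":38,"y":-49,"z":0,"spin":0,"hand":-1},{"x":76,"y":-98,"z":0,"spin":0,"hand":-1},{"x":114,"y":-147,"z":0,"spin":0,"hand":-1},{"x":152,"y":-196,"z":0,"spin":0,"hand":-1},{"x":190,"y":-245,"z":0,"spin":0,"hand":-1}]'; python3 -m crank '[{"x":38,"y":-49,"z":0,"spin":0,"hand":-1},{"x":76,"y":-98,"z":0,"spin":0,"hand":-1},{"x":114,"y":-147,"z":0,"spin":0,"hand":-1},{"x":152,"y":-196,"z":0,"spin":0,"hand":-1},{"x":190,"y":-245,"z":0,"spin":0,"hand":-1}]';  python3 -c "
from h import *
go(.5175,.3645,.16)"
```

```text
t: 1.45
tool_pos: [0.3954, 0.0186, 0.2228]
ee_rot: [3.141, -0.001, 0.324]
force: [1.0, -0.1, 0.3]
grip_width: 0.0879
grip_force: 0.0
t: 2.08
tool_pos: [0.4977, 0.3115, 0.2225]
ee_rot: [3.141, -0.0, 0.324]
force: [0.4, -0.3, 0.4]
grip_width: 0.0878
grip_force: 0.0
t 2.08 pos [0.4977 0.3115 0.2225] rot [ 3.141 -0.     0.324] F [ 0.42 -0.33  0.36] w 0.0878 shift mm [ 35.6 -44.   62.5]
```

```bash
python3 -m crank '[{"x":35.5,"y":-44,"z":0,"spin":0,"hand":-1},{"x":35.5,"y":-44,"z":40,"spin":0,"hand":-1},{"x":35.5,"y":-44,"z":65,"spin":0,"hand":-1},{"x":35.5,"y":-44,"z":65,"spin":0,"hand":-1},{"x":35.5,"y":-44,"z":65,"spin":0,"hand":-1}]';  python3 -c "
from h import *
go(.5175,.3645,.093)"
```

```text
t: 2.7
tool_pos: [0.5174, 0.3624, 0.1591]
ee_rot: [-3.141, -0.002, 0.324]
force: [0.6, 0.2, 0.9]
grip_width: 0.088
grip_force: 0.0
t 2.7 pos [0.5174 0.3624 0.1591] rot [-3.141e+00 -2.000e-03  3.240e-01] F [0.55 0.22 0.87] w 0.088 shift mm [ 0.6 -1.9 66.1]
```

```bash
python3 -m crank '[{"x":0.5,"y":-1,"z":33,"spin":0,"hand":-1},{"x":0.5,"y":-1,"z":66,"spin":0,"hand":-1},{"x":0.5,"y":-1,"z":66,"spin":0,"hand":0.3},{"x":0.5,"y":-1,"z":66,"spin":0,"hand":1},{"x":0.5,"y":-1,"z":66,"spin":0,"hand":1}]';  python3 -m crank '[{"x":0,"y":0,"z":0,"spin":0,"hand":1},{"x":0,"y":0,"z":0,"spin":0,"hand":1},{"x":0,"y":0,"z":0,"spin":0,"hand":1}]';python3 -c "
from h import *
go(.5175,.3645,.093)"
```

```text
t: 3.32
tool_pos: [0.5183, 0.364, 0.0945]
ee_rot: [-3.141, -0.004, 0.324]
force: [-0.6, -0.1, 1.0]
grip_width: 0.0612
grip_force: 0.0
t: 3.7
tool_pos: [0.5173, 0.3635, 0.0918]
ee_rot: [-3.142, -0.0, 0.324]
force: [0.8, -0.5, -0.0]
grip_width: 0.0311
grip_force: 0.0
t 3.7 pos [0.5173 0.3635 0.0918] rot [-3.142 -0.     0.324] F [ 0.84 -0.53 -0.03] w 0.0311 shift mm [ 0.5 -0.9 -1.2]
```

```bash
python3 -m crank '[{"x":0,"y":0,"z":0,"spin":0,"hand":1},{"x":0,"y":0,"z":0,"spin":0,"hand":1},{"x":0,"y":0,"z":0,"spin":0,"hand":1},{"x":0,"y":0,"z":0,"spin":0,"hand":1}]';python3 -m crank '[{"x":0,"y":0,"z":-40,"spin":0,"hand":1},{"x":0,"y":0,"z":-80,"spin":0,"hand":1},{"x":0,"y":0,"z":-120,"spin":0,"hand":1},{"x":0,"y":0,"z":-120,"spin":0,"hand":1}]';python3 - <<'E'
from h import *
go(.486,.107,.24)
for n in('top','side'):
    c=cam(n); np.savez(f'{n}1.npz',P=cloud(c),col=c['color'])
    p=c['R']@np.array([.5173,.3635,.16])+c['t']; u,v=int(c['f']*p[0]/p[2]+c['cx']),int(c['f']*p[1]/p[2]+c['cy']); print(n,u,v)
    cv2.imwrite(f'pics/{n}1.png',cv2.resize(c['color'][max(v-60,0):v+60,max(u-60,0):u+60],None,fx=4,fy=4))
E
python3 -c "
import cv2,numpy as np
cv2.imwrite('pics/c2.png',cv2.resize(np.hstack([cv2.imread('pics/%s1.png'%n)[:480,:480] for n in('top','side')]),(800,400)))"
```

```text
t: 4.2
tool_pos: [0.5172, 0.3635, 0.0916]
ee_rot: [-3.142, 0.0, 0.324]
force: [0.4, -1.1, -1.1]
grip_width: 0.0214
grip_force: 30.0
t: 4.7
tool_pos: [0.5184, 0.3641, 0.216]
ee_rot: [-3.14, -0.007, 0.324]
force: [-0.3, -0.7, -1.4]
grip_width: 0.0215
grip_force: 30.0
t 4.7 pos [0.5184 0.3641 0.216 ] rot [-3.14  -0.007  0.324] F [-0.3  -0.73 -1.43] w 0.0215 shift mm [-112.4  233.4  -25.1]
top 169 211
side 266 245
```

View pics/c2.png

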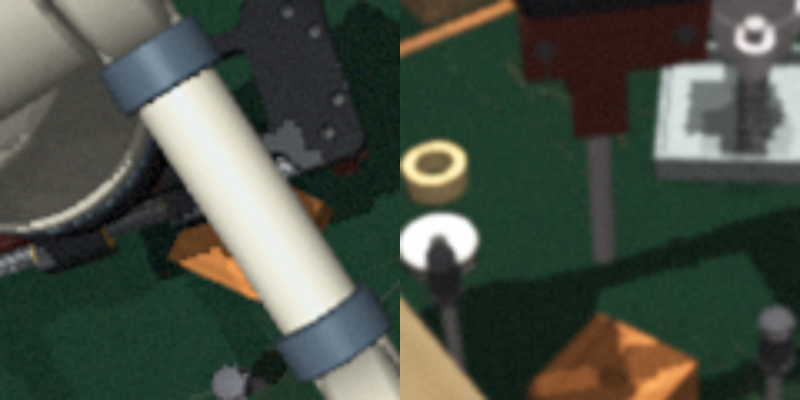

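The side view shows the drift held and clear of the block, with its tip at about crop (602,260). The top view is blocked by the arm. I'll measure the shank's lean and the tip offset from the side depth.

Run:
```python
from h import *
P=np.load('side1.npz')['P'].reshape(-1,3)
tp=np.array([.5184,.3641])
Q=P[(np.hypot(*(P[:,:2]-tp).T)<.025)&(P[:,2]<.215)&(P[:,2]>.11)]
for z in np.arange(.115,.215,.01):
    q=Q[(Q[:,2]>=z)&(Q[:,2]<z+.01)]
    if len(q): print(round(z,3),len(q),q.mean(0).round(4),q[:,0].min().round(4),q[:,0].max().round(4),q[:,1].max().round(4))
print(Q[:,2].min()); go(.486,.107,.24)
```

```text
0.125 23 [0.5172 0.368  0.131 ] 0.5138 0.5216 0.3701
0.135 28 [0.5171 0.3678 0.1398] 0.5132 0.5211 0.3695
0.145 35 [0.5172 0.3676 0.15  ] 0.513 0.5228 0.37
0.155 33 [0.5172 0.3675 0.1599] 0.5129 0.5218 0.3699
0.165 36 [0.5165 0.3675 0.1698] 0.5128 0.5213 0.37
0.175 31 [0.517  0.3677 0.18  ] 0.513 0.5224 0.3711
0.185 38 [0.5173 0.3675 0.1899] 0.5131 0.5222 0.3705
0.195 24 [0.5168 0.3678 0.1984] 0.513 0.5212 0.3698
0.205 8 [0.5131 0.3776 0.2143] 0.5015 0.5315 0.3841
0.12629283273334668
t 4.8 pos [0.5172 0.3634 0.2107] rot [3.141e+00 1.000e-03 3.240e-01] F [ 0.83  0.17 -2.07] w 0.0215 shift mm [-111.1  233.1  -29.2]
```

```bash
python3 -m crank '[{"x":0,"y":0,"z":-40,"spin":0,"hand":1},{"x":-27,"y":57,"z":-40,"spin":0,"hand":1},{"x":-54,"y":114,"z":-40,"spin":0,"hand":1},{"x":-80,"y":170,"z":-40,"spin":0,"hand":1},{"x":-106,"y":224,"z":-40,"spin":0,"hand":1}]';python3 -m crank '[{"x":-6,"y":10,"z":0,"spin":0,"hand":1},{"x":-6,"y":10,"z":0,"spin":0,"hand":1},{"x":-6,"y":10,"z":0,"spin":0,"hand":1},{"x":-6,"y":10,"z":0,"spin":0,"hand":1}]';python3 - <<'E'
from h import *
go(.485,.106,.23)
E
```

```text
t: 5.42
tool_pos: [0.4869, 0.1154, 0.2486]
ee_rot: [-3.141, 0.004, 0.324]
force: [0.5, -0.4, -1.0]
grip_width: 0.0215
grip_force: 30.0
t: 5.92
tool_pos: [0.4856, 0.1072, 0.2511]
ee_rot: [-3.141, 0.001, 0.326]
force: [0.1, -0.4, -1.4]
grip_width: 0.0218
grip_force: 30.0
t 5.92 pos [0.4856 0.1072 0.2511] rot [-3.141e+00  1.000e-03  3.260e-01] F [ 0.07 -0.44 -1.38] w 0.0218 shift mm [-0.9  1.  21.1]
```

```bash
python3 -m crank '[{"x":-0.5,"y":0.5,"z":11,"spin":0,"hand":1},{"x":-0.5,"y":0.5,"z":22,"spin":0,"hand":1},{"x":-0.5,"y":0.5,"z":22,"spin":0,"hand":1},{"x":-0.5,"y":0.5,"z":22,"spin":0,"hand":1}]';python3 - <<'E'
from h import *
go(.485,.106,.21)
c=cam('side'); P=cloud(c).reshape(-1,3)
Q=P[(np.hypot(*(P[:,:2]-[.485,.106]).T)<.02)&(P[:,2]<.208)&(P[:,2]>.142)]
print(len(Q),Q.mean(0).round(4),Q[:,0].min(),Q[:,0].max(),Q[:,2].min())
cv2.imwrite('pics/s3.png',cv2.resize(c['color'][110:210,270:350],None,fx=6,fy=6,interpolation=cv2.INTER_CUBIC))
E
```

```text
t: 6.42
tool_pos: [0.4851, 0.1053, 0.2296]
ee_rot: [-3.142, 0.0, 0.324]
force: [0.8, -0.1, -1.4]
grip_width: 0.0211
grip_force: 30.0
t 6.42 pos [0.4851 0.1053 0.2296] rot [-3.142  0.     0.324] F [ 0.83 -0.15 -1.39] w 0.0211 shift mm [ 0.1 -0.7 19.6]
148 [0.4845 0.1093 0.1768] 0.48029954981213857 0.4889256781687512 0.1439504368319571
```

View pics/s3.png

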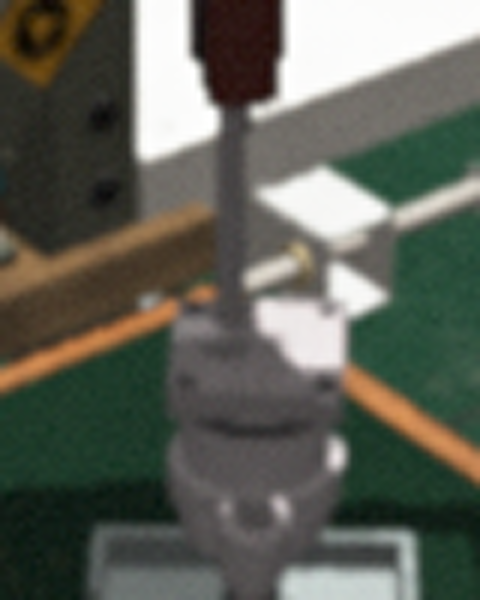

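The drift tip stands just above the port, around crop (235,335). I'll shift it 1 mm in +y and lower it gently.

```bash
python3 -m crank '[{"x":0.5,"y":-0.8,"z":4,"spin":0,"hand":1},{"x":0.5,"y":-0.8,"z":8,"spin":0,"hand":1},{"x":0.5,"y":-0.8,"z":12,"spin":0,"hand":1},{"x":0.5,"y":-0.8,"z":15,"spin":0,"hand":1},{"x":0.5,"y":-0.8,"z":15,"spin":0,"hand":1}]';python3 -m crank '[{"x":0,"y":0,"z":2,"spin":0,"hand":1},{"x":0,"y":0,"z":4,"spin":0,"hand":1},{"x":0,"y":0,"z":4,"spin":0,"hand":1}]'
```

```text
t: 7.1
tool_pos: [0.4853, 0.1062, 0.2142]
ee_rot: [-3.141, 0.001, 0.324]
force: [0.0, 0.7, -1.1]
grip_width: 0.0213
grip_force: 30.0
t: 7.48
tool_pos: [0.4854, 0.1062, 0.2104]
ee_rot: [-3.142, 0.0, 0.324]
force: [-0.5, -0.3, -0.4]
grip_width: 0.0216
grip_force: 30.0
```

```bash
python3 -m crank '[{"x":0,"y":0,"z":2,"spin":0,"hand":1},{"x":0,"y":0,"z":4,"spin":0,"hand":1},{"x":0,"y":0,"z":6,"spin":0,"hand":1},{"x":0,"y":0,"z":8,"spin":0,"hand":1},{"x":0,"y":0,"z":8,"spin":0,"hand":1}]';python3 -m crank '[{"x":0,"y":0,"z":2,"spin":0,"hand":1},{"x":0,"y":0,"z":4,"spin":0,"hand":1},{"x":0,"y":0,"z":5,"spin":0,"hand":1}]'; python3 -m crank '[{"x":0,"y":0,"z":1,"spin":0,"hand":1},{"x":0,"y":0,"z":2,"spin":0,"hand":1},{"x":0,"y":0,"z":3,"spin":0,"hand":1}]'
```

```text
t: 8.1
tool_pos: [0.4856, 0.1063, 0.2032]
ee_rot: [3.141, -0.001, 0.324]
force: [-0.5, 1.3, 3.7]
grip_width: 0.0218
grip_force: 30.0
t: 8.48
tool_pos: [0.4858, 0.1063, 0.1985]
ee_rot: [3.141, -0.002, 0.324]
force: [0.1, 0.5, 6.6]
grip_width: 0.0219
grip_force: 30.0
t: 8.85
tool_pos: [0.4859, 0.1063, 0.1957]
ee_rot: [3.141, -0.002, 0.324]
force: [0.2, -0.2, 5.8]
grip_width: 0.0213
grip_force: 30.0
```

```bash
python3 -m crank '[{"x":0,"y":0,"z":1.5,"spin":0,"hand":1},{"x":0,"y":0,"z":3,"spin":0,"hand":1},{"x":0,"y":0,"z":4.5,"spin":0,"hand":1},{"x":0,"y":0,"z":6,"spin":0,"hand":1},{"x":0,"y":0,"z":7.5,"spin":0,"hand":1}]';python3 -m crank '[{"x":0,"y":0,"z":1.5,"spin":0,"hand":1},{"x":0,"y":0,"z":3,"spin":0,"hand":1},{"x":0,"y":0,"z":4.5,"spin":0,"hand":1},{"x":0,"y":0,"z":6,"spin":0,"hand":1},{"x":0,"y":0,"z":7.5,"spin":0,"hand":1}]'
```

```text
t: 9.48
tool_pos: [0.4859, 0.1063, 0.1881]
ee_rot: [3.141, -0.002, 0.324]
force: [1.1, -0.5, 5.6]
grip_width: 0.0215
grip_force: 30.0
t: 10.1
tool_pos: [0.4859, 0.1063, 0.1806]
ee_rot: [3.141, -0.002, 0.324]
force: [-0.2, -0.4, 5.7]
grip_width: 0.0214
grip_force: 30.0
```

```bash
python3 -m crank '[{"x":0,"y":0,"z":2,"spin":0,"hand":1},{"x":0,"y":0,"z":4,"spin":0,"hand":1},{"x":0,"y":0,"z":6,"spin":0,"hand":1},{"x":0,"y":0,"z":8,"spin":0,"hand":1},{"x":0,"y":0,"z":10,"spin":0,"hand":1}]';python3 -m crank '[{"x":0,"y":0,"z":2,"spin":0,"hand":1},{"x":0,"y":0,"z":4,"spin":0,"hand":1},{"x":0,"y":0,"z":6,"spin":0,"hand":1},{"x":0,"y":0,"z":8,"spin":0,"hand":1},{"x":0,"y":0,"z":10,"spin":0,"hand":1}]';python3 -m crank '[{"x":0,"y":0,"z":2,"spin":0,"hand":1},{"x":0,"y":0,"z":4,"spin":0,"hand":1},{"x":0,"y":0,"z":6,"spin":0,"hand":1},{"x":0,"y":0,"z":8,"spin":0,"hand":1},{"x":0,"y":0,"z":10,"spin":0,"hand":1}]'
```

```text
t: 10.72
tool_pos: [0.4859, 0.1063, 0.1706]
ee_rot: [3.141, -0.002, 0.324]
force: [-0.6, -0.7, 6.7]
grip_width: 0.0214
grip_force: 30.0
t: 11.35
tool_pos: [0.4858, 0.1063, 0.1602]
ee_rot: [3.141, -0.002, 0.324]
force: [-0.8, -0.4, 4.1]
grip_width: 0.0216
grip_force: 30.0
t: 11.98
tool_pos: [0.4853, 0.1063, 0.1492]
ee_rot: [-3.141, 0.0, 0.324]
force: [0.3, 0.0, -1.2]
grip_width: 0.0216
grip_force: 30.0
```

```bash
python3 -m crank '[{"x":0,"y":0,"z":2,"spin":0,"hand":1},{"x":0,"y":0,"z":4,"spin":0,"hand":1},{"x":0,"y":0,"z":4,"spin":0,"hand":1}]';python3 - <<'E'
from h import *
c=cam('side'); go(.4855,.106,.25)
cv2.imwrite('pics/s4.png',cv2.resize(c['color'][140:250,270:355],None,fx=5,fy=5,interpolation=cv2.INTER_CUBIC))
E
```

```text
t: 12.35
tool_pos: [0.4853, 0.1062, 0.1454]
ee_rot: [-3.142, 0.0, 0.324]
force: [-0.1, -0.7, -1.0]
grip_width: 0.0216
grip_force: 30.0
t 12.4 pos [0.4854 0.1062 0.1456] rot [-3.142  0.     0.324] F [-0.78 -0.56 -1.44] w 0.0215 shift mm [   0.     0.3 -104.4]
```

View pics/s4.png

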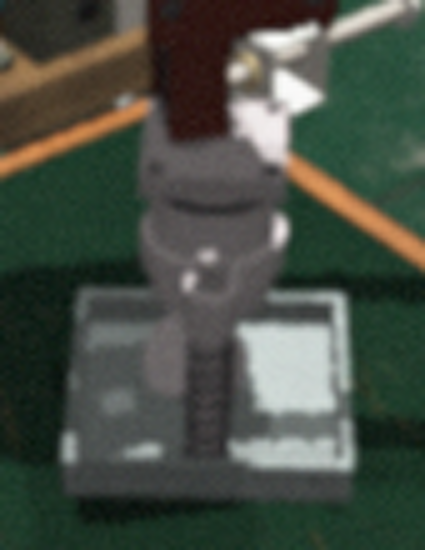

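The side crop shows a grey piece at (165,360) behind the column, resting in the tray. The force has also fallen to zero, so the piston is out. I'll withdraw the drift.

```bash
python3 -m crank '[{"x":0,"y":0,"z":-10,"spin":0,"hand":1},{"x":0,"y":0,"z":-25,"spin":0,"hand":1},{"x":0,"y":0,"z":-40,"spin":0,"hand":1},{"x":0,"y":0,"z":-60,"spin":0,"hand":1},{"x":0,"y":0,"z":-80,"spin":0,"hand":1}]';python3 -m crank '[{"x":0,"y":0,"z":-15,"spin":0,"hand":1},{"x":0,"y":0,"z":-25,"spin":0,"hand":1},{"x":0,"y":0,"z":-25,"spin":0,"hand":1}]';python3 - <<'E'
from h import *
go(.5173,.3636,.25)
E
```

```text
t: 13.02
tool_pos: [0.4855, 0.1063, 0.2276]
ee_rot: [3.141, -0.001, 0.324]
force: [0.3, 0.0, -1.2]
grip_width: 0.0218
grip_force: 30.0
t: 13.4
tool_pos: [0.4857, 0.1063, 0.2515]
ee_rot: [3.141, -0.001, 0.324]
force: [0.4, 0.1, -1.4]
grip_width: 0.0216
grip_force: 30.0
t 13.4 pos [0.4857 0.1063 0.2515] rot [ 3.141e+00 -1.000e-03  3.240e-01] F [ 0.36  0.13 -1.44] w 0.0216 shift mm [ 111.8 -233.9    1.6]
```

```bash
python3 -m crank '[{"x":27,"y":-56,"z":0,"spin":0,"hand":1},{"x":54,"y":-112,"z":0,"spin":0,"hand":1},{"x":80,"y":-168,"z":0,"spin":0,"hand":1},{"x":105,"y":-220,"z":0,"spin":0,"hand":1},{"x":112,"y":-234,"z":0,"spin":0,"hand":1}]';python3 -m crank '[{"x":0,"y":0,"z":20,"spin":0,"hand":1},{"x":0,"y":0,"z":40,"spin":0,"hand":1},{"x":0,"y":0,"z":40,"spin":0,"hand":1},{"x":0,"y":0,"z":40,"spin":0,"hand":1}]';python3 - <<'E'
from h import *
c=cam('side'); P=cloud(c).reshape(-1,3)
Q=P[(np.hypot(*(P[:,:2]-[.5173,.3636]).T)<.02)&(P[:,2]<.208)&(P[:,2]>.105)]
for a,b in((.105,.15),(.15,.19)):
    q=Q[(Q[:,2]>a)&(Q[:,2]<b)]; print(len(q),q.mean(0).round(4),q[:,0].min().round(4),q[:,0].max().round(4))
print(Q[:,2].min()); go(.5173,.3636,.093)
E
```

```text
t: 14.02
tool_pos: [0.5163, 0.3666, 0.2479]
ee_rot: [3.141, 0.004, 0.327]
force: [0.4, -1.1, -1.0]
grip_width: 0.0212
grip_force: 30.0
t: 14.52
tool_pos: [0.5173, 0.3632, 0.2113]
ee_rot: [-3.142, -0.0, 0.323]
force: [-0.6, -0.0, -1.2]
grip_width: 0.0217
grip_force: 30.0
77 [0.5165 0.3667 0.1375] 0.5125 0.5222
133 [0.5165 0.3669 0.1701] 0.5122 0.5222
0.12548970933753642
t 14.57 pos [0.5175 0.3634 0.2119] rot [-3.141e+00 -2.000e-03  3.230e-01] F [-0.28  0.1  -1.52] w 0.0218 shift mm [ -0.3  -0.2 118.9]
```

```bash
python3 -m crank '[{"x":0.3,"y":-0.7,"z":30,"spin":0,"hand":1},{"x":0.3,"y":-0.7,"z":60,"spin":0,"hand":1},{"x":0.3,"y":-0.7,"z":75,"spin":0,"hand":1},{"x":0.3,"y":-0.7,"z":83,"spin":0,"hand":1},{"x":0.3,"y":-0.7,"z":90,"spin":0,"hand":1}]';python3 -m crank '[{"x":0,"y":0,"z":8,"spin":0,"hand":1},{"x":0,"y":0,"z":16,"spin":0,"hand":1},{"x":0,"y":0,"z":24,"spin":0,"hand":1},{"x":0,"y":0,"z":27,"spin":0,"hand":1},{"x":0,"y":0,"z":27,"spin":0,"hand":1}]'
```

```text
t: 15.2
tool_pos: [0.5177, 0.3648, 0.1217]
ee_rot: [-3.141, -0.002, 0.324]
force: [-0.5, 0.8, -1.5]
grip_width: 0.0215
grip_force: 30.0
t: 15.82
tool_pos: [0.5171, 0.3644, 0.0933]
ee_rot: [3.141, 0.0, 0.324]
force: [-0.1, -0.6, -1.8]
grip_width: 0.0217
grip_force: 30.0
```

In the hole with no resistance. I'll lower it 1.5 mm more, then release and retreat.

```bash
python3 -m crank '[{"x":0,"y":0,"z":1.5,"spin":0,"hand":1},{"x":0,"y":0,"z":1.5,"spin":0,"hand":1},{"x":0,"y":0,"z":1.5,"spin":0,"hand":0.3},{"x":0,"y":0,"z":1.5,"spin":0,"hand":0},{"x":0,"y":0,"z":1.5,"spin":0,"hand":-0.2}]';python3 -m crank '[{"x":0,"y":0,"z":0,"spin":0,"hand":-0.2},{"x":0,"y":0,"z":0,"spin":0,"hand":-0.2},{"x":0,"y":0,"z":0,"spin":0,"hand":-0.2},{"x":0,"y":0,"z":0,"spin":0,"hand":-0.2}]'
```

```text
t: 16.45
tool_pos: [0.5173, 0.3646, 0.0925]
ee_rot: [-3.141, -0.001, 0.324]
force: [-0.9, 0.3, 0.4]
grip_width: 0.0467
grip_force: 0.0
t: 16.95
tool_pos: [0.5172, 0.3645, 0.0921]
ee_rot: [3.142, 0.0, 0.324]
force: [-0.2, 0.2, -1.0]
grip_width: 0.0527
grip_force: 0.0
```

```bash
python3 -m crank '[{"x":0,"y":0,"z":-15,"spin":0,"hand":-0.2},{"x":0,"y":0,"z":-40,"spin":0,"hand":-0.2},{"x":0,"y":0,"z":-80,"spin":0,"hand":-0.2},{"x":0,"y":0,"z":-130,"spin":0,"hand":-0.2},{"x":0,"y":0,"z":-130,"spin":0,"hand":-0.2}]';python3 -m crank '[{"x":-40,"y":49,"z":0,"spin":0,"hand":-0.2},{"x":-80,"y":98,"z":0,"spin":0,"hand":-0.2},{"x":-120,"y":147,"z":0,"spin":0,"hand":-0.2},{"x":-160,"y":196,"z":0,"spin":0,"hand":-0.2},{"x":-190,"y":245,"z":0,"spin":0,"hand":-0.2}]';python3 -m crank '[{"x":-40,"y":49,"z":0,"spin":0,"hand":-0.2},{"x":-80,"y":98,"z":0,"spin":0,"hand":-0.2},{"x":-120,"y":147,"z":0,"spin":0,"hand":-0.2},{"x":-160,"y":196,"z":0,"spin":0,"hand":-0.2},{"x":-160,"y":196,"z":0,"spin":0,"hand":-0.2}]';python3 - <<'E'
from h import *
go(.5,0,.2)
c=cam('side');d=cam('top')
a=cv2.resize(c['color'][140:340,200:360],(400,500)); b=cv2.resize(d['color'][130:310,150:380],(400,313)); b=cv2.copyMakeBorder(b,0,187,0,0,cv2.BORDER_CONSTANT)
cv2.imwrite('pics/end.png',np.hstack([a,b]))
T=cloud(d).reshape(-1,3); Q=T[(np.hypot(*(T[:,:2]-[.5175,.3645]).T)<.04)&(T[:,2]>.11)&(T[:,2]<.15)]; print(len(Q),Q.mean(0),np.median(Q[:,2]))
E
```

```text
t: 17.58
tool_pos: [0.5187, 0.3654, 0.2298]
ee_rot: [-3.139, -0.011, 0.324]
force: [0.5, 0.5, -0.1]
grip_width: 0.0525
grip_force: 0.0
t: 18.2
tool_pos: [0.4138, 0.0703, 0.2222]
ee_rot: [3.141, -0.001, 0.325]
force: [1.3, -0.8, 0.4]
grip_width: 0.0525
grip_force: 0.0
t: 18.82
tool_pos: [0.3237, -0.1684, 0.2219]
ee_rot: [3.141, 0.001, 0.315]
force: [-0.9, 0.9, -0.7]
grip_width: 0.0527
grip_force: 0.0
t 18.82 pos [ 0.3237 -0.1684  0.2219] rot [3.141e+00 1.000e-03 3.150e-01] F [-0.87  0.94 -0.66] w 0.0527 shift mm [ 219.8 -105.5   21.7]
178 [0.5175181 0.3640577 0.1271629] 0.1284493218162368
```

View pics/end.png

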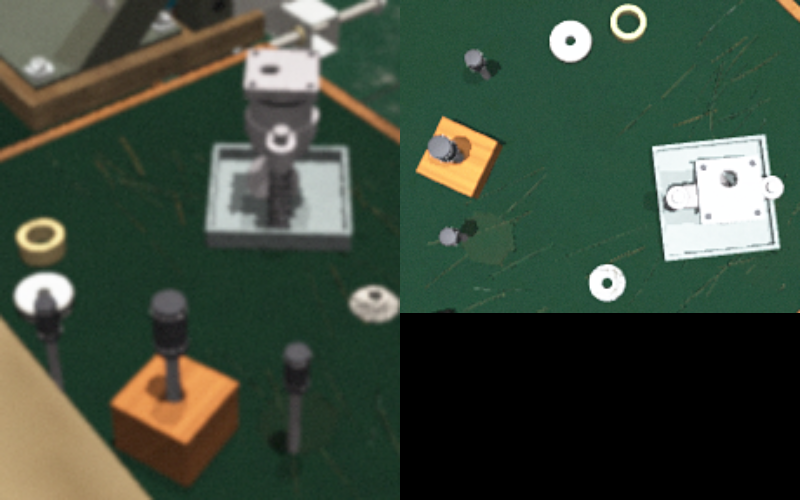

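The drift stands upright in its block, with its top at 0.128 m as at the start. The port now shows dark in the top view (728,178), the piston lies in the tray behind the column (side view, 262,178), and the bystanders have not moved. I'll hand it in.

```bash
python3 -c "
from cell import sign_off
print(sign_off())"
```

```text
the job is handed in; nothing more can be done
None
```

I pushed the piston out into the tray, with wrist-force readings never above about 7 N, stood the drift back upright in its block, and handed the job in at about 19 s; the bystanders look unmoved, but `sign_off()` gave no verdict.

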